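# Unlock the comb drawer, put the gel combs away, and lock it again

## Task

Put the gel combs lying on the desk back into the small grey drawer cabinet: swing its locking stay up clear of the drawer front, pull the drawer fully out, and lay each comb flat, right down in the compartment made for its length. When all the combs that are out are in, push the drawer fully home and swing the stay down again so that the drawer is locked; do not disturb the tape roll, the beaker or the timer.

Things in the scene. Friction and masses are not known exactly. Their poses are not given: they have to be found in the camera images.
- comb_64: loose black plastic gel comb, 64 mm long (body y) and 36 mm wide (body x), lying flat: a 5 mm plate with teeth along its -x edge and, along its middle, an upright grip rib 10 mm thick (x), 48 mm long, top 22 mm above the underside. Origin: centre of the underside; z up. Pinch the rib across x from above. May be absent
- slot_64 (a point): centre of the floor of the drawer compartment for the 64 mm comb, the right-hand compartment of the front row (nearest the drawer front) (left and right as seen from the robot). Compartment 70 mm long (y) by 42 mm (x), floor 12 mm above the desk, fenced by strips 6 mm high and 3 to 4 mm thick; a comb may lie either way round. Axes as the cabinet's; moves with the drawer
- comb_84: loose black plastic gel comb, 84 mm long (body y) and 36 mm wide (body x), lying flat: a 5 mm plate with teeth along its -x edge and, along its middle, an upright grip rib 10 mm thick (x), 68 mm long, top 22 mm above the underside. Origin: centre of the underside; z up. Pinch the rib across x from above. May be absent
- slot_84 (a point): centre of the floor of the drawer compartment for the 84 mm comb, the left-hand compartment of the back row (left and right as seen from the robot). Compartment 90 mm long (y) by 42 mm (x), floor 12 mm above the desk, fenced by strips 6 mm high and 3 to 4 mm thick; a comb may lie either way round. Axes as the cabinet's; moves with the drawer
- comb_104: loose black plastic gel comb, 104 mm long (body y) and 36 mm wide (body x), lying flat: a 5 mm plate with teeth along its -x edge and, along its middle, an upright grip rib 10 mm thick (x), 88 mm long, top 22 mm above the underside. Origin: centre of the underside; z up. Pinch the rib across x from above. May be absent
- slot_104 (a point): centre of the floor of the drawer compartment for the 104 mm comb, the right-hand compartment of the back row (left and right as seen from the robot). Compartment 110 mm long (y) by 42 mm (x), floor 12 mm above the desk, fenced by strips 6 mm high and 3 to 4 mm thick; a comb may lie either way round. Axes as the cabinet's; moves with the drawer
- comb_124: loose black plastic gel comb, 124 mm long (body y) and 36 mm wide (body x), lying flat: a 5 mm plate with teeth along its -x edge and, along its middle, an upright grip rib 10 mm thick (x), 108 mm long, top 22 mm above the underside. Origin: centre of the underside; z up. Pinch the rib across x from above. May be absent
- slot_124 (a point): centre of the floor of the drawer compartment for the 124 mm comb, the left-hand compartment of the front row (left and right as seen from the robot). Compartment 130 mm long (y) by 42 mm (x), floor 12 mm above the desk, fenced by strips 6 mm high and 3 to 4 mm thick; a comb may lie either way round. Axes as the cabinet's; moves with the drawer
- cabinet: fixed low grey cabinet, 140 mm deep (x), 250 mm wide (y), 62 mm high; origin: centre of its underside; its own -x side is the front, where the drawer comes out; +y is its left side. With the drawer fully out the back row's centres lie 49 mm in front of the cabinet's edge, the front row's 36 mm behind the front panel
- drawer (a joint): drawer travel in m: 0 fully home, 0.13 fully out (towards the cabinet's own -x). White front panel 240 mm wide, 57 mm high, 10 mm thick, standing 10 mm in front of the cabinet; slides with about 1.5 N friction and stays where left.
- drawer_pull (a point): grip point of the drawer's pull, a dark block at the middle of the front panel: 20 mm wide (y), 14 mm high, reaching 32 mm forward; this point is at its centre height (41 mm over the desk), 19 mm in front of the panel. Pinch across y from above
- stay (a joint): angle in rad of the steel locking stay, an arm on the cabinet's left cheek: 0 down, its catch 3 mm in front of the drawer front's left end, locking it; grows as the front end is lifted, up to 1.7. Clear of the drawer beyond about 0.6; raised, it stands up to 145 mm above the desk. Friction (0.09 N m) holds it where it is left
- stay_tab (a point): grip point on the black tab at the front end of the stay: tab 14 mm wide (y), 12 mm high, 38 mm long, reaching forward; with the stay down this point is 48 mm above the desk, 94 mm ahead of the pivot, 23 mm nearer the cabinet's middle (y), and 14 mm from the tab's front end. Pinch across y from above and follow the arc; the tab can turn between the finger pads. Turns with it
- stay_hinge (a point): pivot of the stay, on the left cheek of the cabinet, 36 mm above the desk; fixed to the cabinet; axis along the cabinet's y
- tape: bystander: wide roll of brown packing tape lying flat, 92 mm across, 48 mm high, origin under its centre
- beaker: bystander: small glass beaker, 53 mm across, 61 mm high, origin under its centre
- timer: bystander: small white lab timer, 60x66x19 mm, origin under its centre

How it is judged:
By the outcome, as a careful person would: the job done as asked, in the order asked, and still so for the second after the job is handed in, with the robot touching nothing.
Of comb_64, comb_84, comb_104, comb_124 only 3 to 4 are there at a start; the rules pass over those that are not, and their reading is None.
At some moment in a run one of comb_64, comb_84, comb_104, comb_124 may be knocked a few centimetres aside while the robot is not near it.
Once in a run the grip may slacken for a moment while it holds something.
It also fails if it takes over 210 s, if anything falls off the work surface, if the arm or the gripper's body presses on something with over 40 N, if the wrist force passes 120 N, or if a joint passes its speed limit or range.

## Robot

A 6-joint arm with a two-finger parallel gripper is mounted at the origin on a cart in front of the work surface, level with it; the furniture and walls round the work are solid. World frame = base frame: x ahead of the robot, y to its left, z up, the work surface at z = 0. Lengths are in mm, angles in rad, forces in N, time in s.
With the tool pointing down it reaches from about 325 to 775 mm from the base axis. Payload 5.5 kg.
Tool frame: the origin (TCP) lies midway between the tips of the shut fingers; the grasp point (between the pads) lies 19 mm behind it (env.tcp_to_grasp is the distance from the TCP to the grasp point, in mm); z points along the fingers, y is the line along which they close (so a half turn about z gives the same grasp; the last joint's range is limited). The gripper opens to 85 mm and grips with 20 to 120 N. Pads are 22 mm wide; open, the fingers measure 114 mm over their backs; the gripper's body (76 mm by 85 mm) begins 54 mm behind the grasp point. The pads swing forward as they close: fully open they stand 13 mm farther back than shut.
Start: joints at [-0.057, 0.091, 1.231, -0, 1.82, -0.057], TCP at [600.014, -0.003, 231.275] pointing down, gripper open.
Joint ranges: [-2.87, 2.87], [-0.86, 2.18], [0.17, 2.46], [-1.51, 4.65], [0.06, 2.69], [-2.65, 2.65]. Speed limits (rad/s): [2.57, 2.57, 3.01, 3.14, 3.14, 3.14].

## Interface

Orientations are given as [roll, pitch, yaw] about the fixed x, y, z axes, in that order (R = Rz(yaw) Ry(pitch) Rx(roll)).
In Python, from rig import env gives the robot as it stands.
- The arm moves only by the tool jog_arm, called after "Call:" by a JSON object that holds its "name" and its "arguments". Schema: {"type":"object","properties":{"ticks":{"type":"array","items":{"type":"array","prefixItems":[{"type":"array","items":{"type":"number"},"minItems":3,"maxItems":3},{"type":"array","items":{"type":"number"},"minItems":3,"maxItems":3}],"minItems":2,"maxItems":2},"minItems":1,"maxItems":20},"aperture":{"type":"number"},"squeeze":{"type":"number"},"only":{"type":"string"},"quiet":{"type":"boolean"},"lines":{"type":"string"}},"required":["ticks"],"additionalProperties":false}. ticks is a list of rows, 1 to 20 of them, each written [[dx, dy, dz], [rx, ry, rz]]: dx, dy, dz in mm, then a rotation vector rx, ry, rz in rad; each row is the pose to reach, as a shift and turn from the pose commanded when the call began, along the tool's axes at that moment; what a row does not reach only later rows make up. A row lasts 1/8 s, in which the tool goes at most 62.5 mm and 0.188 rad, less where a joint would pass 70% of its speed; a pose out of reach is approached as far as the arm can. aperture is the finger opening in mm, set as the call begins (left out keeps the last). The fingers move at their own pace and stop on an object; squeeze is the grip in N (left out, the last holds). Time passes only in rows, so rows that do not move let the fingers close. The tool returns the time, the measured TCP pose, the force, the opening and the grip force at its end. only (a regular expression) keeps the lines of the reply that match it, lines (a string "A,B") keeps lines A to B, and quiet returns only ok. Input that does not fit is refused with a message, and nothing moves.
- env.get_state(): the state, without advancing time (a new reading comes with each control period).
- env.capture(name): name is "scene" or "side" or "wrist"; returns the picture (480x640x3 uint8, red, green, blue); there is no depth.
- env.get_calibration(name): a dict with "mtx" (3x3 intrinsics, pixels), "world_from_camera" (4x4, takes a point from camera to world coordinates); the wrist camera has in their place "hand_eye" (4x4, takes a point from camera to tool coordinates, whose origin is the TCP and whose axes are the flange's). Camera axes: x right, y down, z forward; pixel columns grow to the right and rows downward; lengths in mm; the calibration is good to about 2 mm. A picture is of the moment at which its call begins: read the wrist's pose just before it. get_calibration takes no time and is no camera call.
- env.hand_in(): hands the job in; it is judged then, once.
The state is a dict: "time_s": time; "joint_pos": joint angles; "joint_velocities": joint speeds; "joint_efforts": joint torques, N m; "ee_pos": TCP position; "ee_rot": TCP orientation; "force": force on the tool from outside, world axes, zero at the start; "moment": the same for the moment, N m; "finger_gap": finger opening in mm; "grasp_force": force on a finger pad.
Only numpy, scipy, OpenCV 4.12 (cv2) and the standard library are available. Lean on these libraries where they do the work, as an engineer would, in place of code of your own. Each camera call takes 0.05 s, during which the arm holds its last target. There are 200 camera calls.

## Working session

There is one attempt and no reset: what is moved stays moved. The work goes in short steps, Python scripts to look and compute and a tool call to move; the robot and the scene stay as the last step left them, time stands still between calls to the robot, and variables do not carry over. Pictures are saved under pics/ and viewed, at most 14 in all, crops included, and the job is handed in when it is done.

```bash
ls; mkdir -p pics
```

Run:
```python
from rig import env
import cv2,numpy as np
print(env.get_state(), env.tcp_to_grasp)
for n in ["scene","side"]:
    cv2.imwrite(f"pics/{n}0.png",env.capture(n)[...,::-1]); c=env.get_calibration(n); print(n,c)
print(env.get_calibration("wrist"))
```

```text
pics
rig.py
{'time_s': 0.0, 'joint_pos': array([-5.67207372e-02,  9.18810395e-02,  1.23189188e+00, -1.49808750e-05,
        1.81978351e+00, -5.67021371e-02]), 'joint_velocities': array([ 0.00089168, -0.00049218, -0.00032784, -0.00104253,  0.00069957,
        0.00056234]), 'joint_efforts': array([ 1.92109423e-03, -4.58737707e+01, -4.18019521e+01,  2.08830479e-04,
        1.19483890e-02, -1.60596358e-05]), 'ee_pos': array([ 5.99722296e+02, -3.40577999e-03,  2.30134191e+02]), 'ee_rot': array([-3.13963121e+00, -9.67877418e-05,  1.57077395e+00]), 'force': array([ 0.34642189, -1.03653119, -0.26533346]), 'moment': array([ 0.04880624, -0.00526038,  0.00504031]), 'grasp_force': 0.0, 'finger_gap': 85.49896627914205} 18.700000000000003
scene {'mtx': array([[458.21940612,   0.        , 317.27096992],
       [  0.        , 458.21940612, 242.43966542],
       [  0.        ,   0.        ,   1.        ]]), 'world_from_camera': array([[ 8.93445564e-01,  3.98061911e-01, -2.08090701e-01,
         8.36412043e+02],
       [ 4.49102374e-01, -7.83535200e-01,  4.29394512e-01,
        -6.41590045e+0
[... 523 characters left out ...]
55267e+03],
       [-2.12850703e-02, -9.06507076e-01, -4.21653728e-01,
         6.13672492e+02],
       [ 0.00000000e+00,  0.00000000e+00,  0.00000000e+00,
         1.00000000e+00]])}
{'mtx': array([[425.42556734,   0.        , 320.06389809],
       [  0.        , 425.42556734, 243.02427246],
       [  0.        ,   0.        ,   1.        ]]), 'hand_eye': array([[-1.10539119e-03, -9.53028748e-01, -3.02877835e-01,
         7.79929577e+01],
       [ 9.99995283e-01, -1.85545872e-04, -3.06577545e-03,
        -9.58524783e-01],
       [ 2.86557441e-03, -3.02879796e-01,  9.53024458e-01,
        -1.43675584e+02],
       [ 0.00000000e+00,  0.00000000e+00,  0.00000000e+00,
         1.00000000e+00]])}
```

View pics/scene0.png

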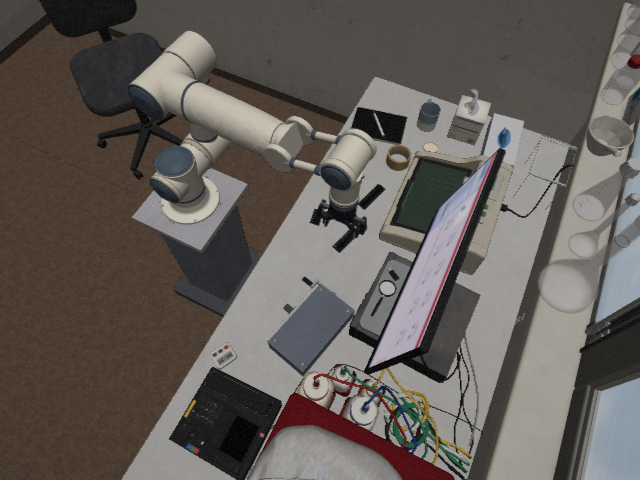

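View pics/side0.png

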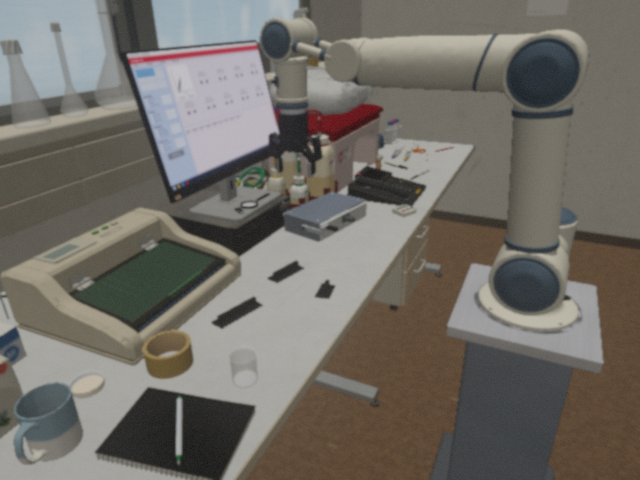

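The scene has the cabinet near (312,327) in scene and (325,215) in side. Three combs show in side at (238,312), (286,271) and (326,290); the tape, beaker and timer are clear of them. I'll zoom in on the cabinet and the combs.

Create h.py:
```python
from rig import env
import cv2,numpy as np
from scipy.spatial.transform import Rotation as R
def cam(name,st=None):
    c=env.get_calibration(name); K=c["mtx"]
    if name=="wrist":
        st=st or env.get_state(); T=np.eye(4); T[:3,:3]=R.from_euler("xyz",st["ee_rot"]).as_matrix(); T[:3,3]=st["ee_pos"]
        return K,T@c["hand_eye"]
    return K,c["world_from_camera"]
def ray(kt,uv,z):
    K,T=kt; d=T[:3,:3]@np.linalg.solve(K,[uv[0],uv[1],1]); o=T[:3,3]; return o+d*(z-o[2])/d[2]
def proj(kt,p):
    K,T=kt; q=K@(T[:3,:3].T@(np.asarray(p)-T[:3,3])); return q[:2]/q[2]
def tri(obs):
    A=np.zeros((3,3));b=np.zeros(3)
    for (K,T),uv in obs:
        d=T[:3,:3]@np.linalg.solve(K,[uv[0],uv[1],1]); d/=np.linalg.norm(d); P=np.eye(3)-np.outer(d,d); A+=P;b+=P@T[:3,3]
    return np.linalg.solve(A,b)
def delta(p,yaw=None):
    """tool-axes shift from measured pose to world TCP p; tool pointing down, yaw of tool y axis (mod pi)"""
    st=env.get_state(); M=R.from_euler("xyz",st["ee_rot"]).as_matrix()
    d=M.T@(np.asarray(p)-st["ee_pos"]); rv=np.zeros(3)
    if yaw is not None:
        y=np.array([np.cos(yaw),np.sin(yaw),0]); 
        if y@M[:,1]<0: y=-y
        z=np.array([0,0,-1.]); G=np.column_stack([np.cross(y,z),y,z]); rv=R.from_matrix(M.T@G).as_rotvec()
    print("delta",np.round(d,1),np.round(rv,3),"j",np.round(st["joint_pos"],2),"ee",np.round(st["ee_pos"],1),"rot",np.round(st["ee_rot"],3)); return d,rv
```

Run:
```python
from h import *
s=cv2.imread("pics/scene0.png");d=cv2.imread("pics/side0.png")
a=cv2.resize(s[265:385,255:375],(400,400),interpolation=cv2.INTER_CUBIC)
b=cv2.resize(d[180:250,275:375],(400,280),interpolation=cv2.INTER_CUBIC)
c=cv2.resize(d[255:335,205:345],(400,229),interpolation=cv2.INTER_CUBIC)
o=np.zeros((520,800,3),np.uint8);o[:400,:400]=a;o[:280,400:]=b;o[285:514,400:]=c
cv2.imwrite("pics/crop0.png",o)
S=cam("side");C=cam("scene")
for uv in [(238,312),(286,271),(326,290),(167,362),(243,380),(405,211)]: print(uv,ray(S,uv,0).round(0))
for uv in [(372,197),(347,241),(224,353),(397,160),(318,208)]: print(uv,ray(C,uv,0).round(0))
g=cv2.cvtColor(d,cv2.COLOR_BGR2GRAY);m=(g<75).astype(np.uint8);m[:255]=0;m[335:]=0;m[:,:205]=0;m[:,345:]=0
n,l,stt,ce=cv2.connectedComponentsWithStats(m)
for i in range(1,n):
    if stt[i,4]>40:
        p=np.argwhere(l==i)[:,::-1]; w=np.array([ray(S,q,3)[:2] for q in p],np.float32); print(ce[i],cv2.minAreaRect(w))
```

```text
(238, 312) [593. 308.   0.]
(286, 271) [587.  92.   0.]
(326, 290) [448. 137.   0.]
(167, 362) [622. 513.   0.]
(243, 380) [455. 493.   0.]
(405, 211) [ 417. -449.    0.]
(372, 197) [596. 316.   0.]
(347, 241) [592. 104.   0.]
(224, 353) [ 418. -429.    0.]
(397, 160) [614. 520.   0.]
(318, 208) [438. 181.   0.]
[212.63719512 264.20731707] ((778.5698852539062, 146.84991455078125), (55.000728607177734, 141.41392517089844), 37.923736572265625)
[285.12260536 271.82375479] ((583.2198486328125, 97.35552978515625), (109.15943145751953, 39.4678840637207), 74.71178436279297)
[324.98742138 290.05660377] ((448.7991943359375, 135.87936401367188), (29.909679412841797, 74.67137908935547), 9.496284484863281)
[236.200409   312.47034765] ((592.56787109375, 310.7923278808594), (127.50477600097656, 40.547279357910156), 74.31233978271484)
```

View pics/crop0.png

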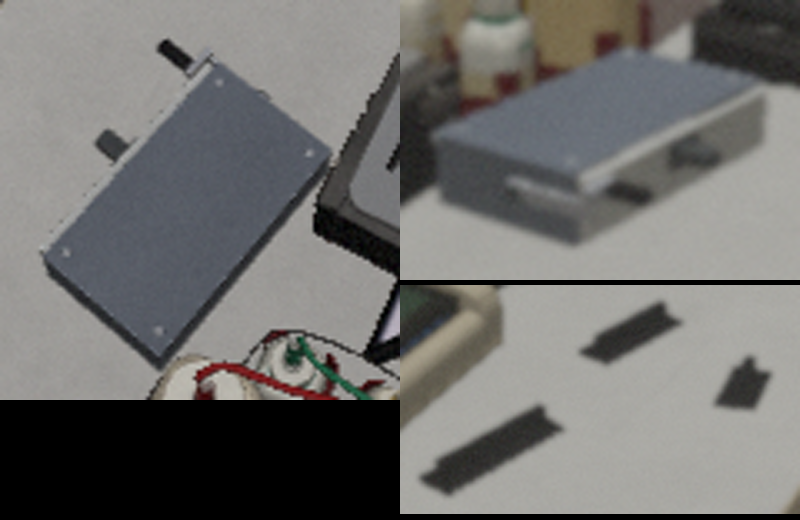

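Run:
```python
from h import *
C=cam("scene");S=cam("side")
for n,uv in dict(FL=(212,60),BL=(330,150),BR=(160,357),FR=(45,254)).items():
    print(n,ray(C,(uv[0]/3.333+255,uv[1]/3.333+265),62).round(1))
f=lambda u,v:(u/3.333+255,v/3.333+265); g=lambda u,v:((u-400)/4+275,v/4+180)
print("stay tab tip", tri([(C,f(163,44)),(S,g(655,198))]))
print("pull tip", tri([(C,f(100,140)),(S,g(717,156))]))
for n,uv in dict(FL=(580,178),FR=(760,82),BL=(440,132),BR=(628,48)).items(): print("side",n,ray(S,g(*uv),62).round(1))
```

```text
FL [ 585.7 -109.5   62. ]
BL [ 725.2 -141.3   62. ]
BR [ 671.6 -382.5   62. ]
FR [ 536.3 -347.9   62. ]
stay tab tip [ 527.56740762 -112.70511353   48.06704609]
pull tip [ 520.37983834 -224.23455317   39.62779081]
side FL [575.2 -98.2  62. ]
side FR [ 524.  -337.3   62. ]
side BL [ 714.8 -136.9   62. ]
side BR [ 659.1 -372.    62. ]
```

Call:
{"name": "jog_arm", "arguments": {"ticks": [[[-40,-20,8],[0,0,-0.17]],[[-80,-40,15],[0,0,-0.34]],[[-120,-60,22],[0,0,-0.51]],[[-160,-80,30],[0,0,-0.68]],[[-160,-80,30],[0,0,-0.85]],[[-160,-80,30],[0,0,-1.02]],[[-160,-80,30],[0,0,-1.19]],[[-160,-80,30],[0,0,-1.36]],[[-160,-80,30],[0,0,-1.36]],[[-160,-80,30],[0,0,-1.36]]]}}

```text
time_s: 1.35
ee_pos: [519.9, -160.0, 201.0]
ee_rot: [3.142, -0.001, 2.928]
force: [0.5, -0.0, 0.0]
finger_gap: 85.2
grasp_force: 0.0
```

Run:
```python
from h import *
st=env.get_state(); im=env.capture("wrist")[...,::-1]; cv2.imwrite("pics/w1.png",im)
import pickle; pickle.dump(st,open("pics/w1.pkl","wb")); print(st["joint_pos"].round(2),st["ee_pos"],st["ee_rot"],st["time_s"])
```

```text
[-0.36 -0.06  1.44 -0.    1.77 -1.72] [ 519.92858435 -159.96500129  200.98527302] [ 3.14152145e+00 -5.22476624e-04  2.92754906e+00] 1.35
```

View pics/w1.png

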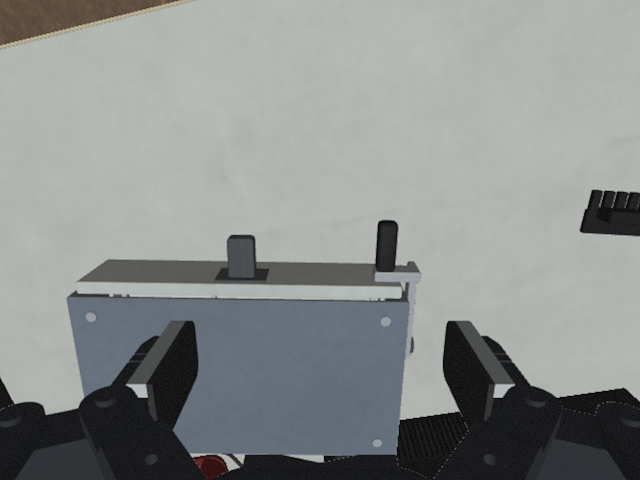

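The wrist view shows the tab from (387,222) to (386,270), the pull's top at (241,236)-(241,277), the cabinet's front top edge from (69,297) to (409,301), and screw heads at (91,317) and (386,322).

Run:
```python
from h import *
import pickle; st=pickle.load(open("pics/w1.pkl","rb")); W=cam("wrist",st)
P=lambda n,uv,z:print(n,ray(W,uv,z).round(1))
P("tab front",(387,221),54);P("tab back top",(386,266),54)
P("tab L",(377,245),54);P("tab R",(397,245),54)
P("pull front",(241,236),48);P("pull L",(228,255),48);P("pull R",(255,255),48)
P("cabFR",(69,297),62);P("cabFL",(409,301),62);P("cabBR",(84,455),62);P("cabBL",(397,455),62)
P("panelR",(77,294),57);P("panelL",(401,298),57);P("panelR f",(77,282),57);P("panelL f",(401,285),57)
```

```text
tab front [ 526.7 -113.1   54. ]
tab back top [ 559.9 -119.5   54. ]
tab L [ 542.7 -123.1   54. ]
tab R [ 545.8 -109.1   54. ]
pull front [ 516.9 -218.1   48. ]
pull L [ 528.9 -231.4   48. ]
pull R [ 533.2 -212.    48. ]
cabFR [ 531.3 -348.9   62. ]
cabFL [ 587.1 -108.3   62. ]
cabBR [ 667.8 -391.9   62. ]
cabBL [ 723.1 -139.2   62. ]
panelR [ 531.8 -345.8   57. ]
panelL [ 586.  -113.1   57. ]
panelR f [ 522.8 -342.2   57. ]
panelL f [ 575.7 -111.5   57. ]
```

Run:
```python
from h import *
delta([540.5,-116,34],1.346)
```

```text
delta [-10.8  47.3 167. ] [ 0.    -0.     0.011] j [-0.36 -0.06  1.44  0.    1.77 -1.72] ee [ 520.  -159.9  201. ] rot [ 3.142 -0.     2.928]
```

Call:
{"name": "jog_arm", "arguments": {"ticks": [[[-11,47,10],[0,0,0.011]],[[-11,47,60],[0,0,0.011]],[[-11,47,110],[0,0,0.011]],[[-11,47,150],[0,0,0.011]],[[-11,47,167],[0,0,0.011]],[[-11,47,167],[0,0,0.011]]], "aperture": 50}}

```text
time_s: 2.15
ee_pos: [540.1, -116.2, 33.6]
ee_rot: [3.141, -0.002, 2.919]
force: [-0.2, 0.1, 0.2]
finger_gap: 50.2
grasp_force: 0.0
```

Call:
{"name": "jog_arm", "arguments": {"ticks": [[[0,0,0],[0,0,0]],[[0,0,0],[0,0,0]],[[0,0,0],[0,0,0]],[[0,0,0],[0,0,0]]], "aperture": 0, "squeeze": 30}}

```text
time_s: 2.65
ee_pos: [541.9, -116.0, 35.7]
ee_rot: [3.141, 0.003, 2.92]
force: [2.7, 3.7, 1.8]
finger_gap: 13.4
grasp_force: 33.5
```

Run:
```python
from h import *
delta([540.5,-116,34],1.346)
t=np.arange(0,1.21,.1)
for a in t: print(round(a,1),np.round([94.8*np.cos(.127+a)-94,94.8*np.sin(.127+a)-12],0))
```

```text
delta [ 1.4 -0.3  1.7] [0.001 0.003 0.003] j [-0.27  0.02  1.66  0.    1.47 -1.62] ee [ 541.9 -116.    35.7] rot [3.141e+00 3.000e-03 2.920e+00]
0.0 [0. 0.]
0.1 [-2.  9.]
0.2 [-4. 18.]
0.3 [-8. 27.]
0.4 [-12.  36.]
0.5 [-17.  44.]
0.6 [-23.  51.]
0.7 [-30.  58.]
0.8 [-37.  64.]
0.9 [-45.  69.]
1.0 [-53.  74.]
1.1 [-62.  77.]
1.2 [-71.  80.]
```

Call:
{"name": "jog_arm", "arguments": {"ticks": [[[-2,0,-9],[0,0,0]],[[-4,0,-18],[0,0,0]],[[-8,0,-27],[0,0,0]],[[-12,0,-36],[0,0,0]],[[-17,0,-44],[0,0,0]],[[-23,0,-51],[0,0,0]],[[-30,0,-58],[0,0,0]],[[-37,0,-64],[0,0,0]],[[-45,0,-69],[0,0,0]],[[-53,0,-74],[0,0,0]],[[-62,0,-77],[0,0,0]],[[-71,0,-80],[0,0,0]],[[-71,0,-80],[0,0,0]]]}}

```text
time_s: 4.28
ee_pos: [609.8, -131.8, 114.5]
ee_rot: [3.141, -0.001, 2.92]
force: [0.1, 4.1, -0.4]
finger_gap: 13.0
grasp_force: 33.4
```

Call:
{"name": "jog_arm", "arguments": {"ticks": [[[0,0,0],[0,0,0]],[[0,0,0],[0,0,0]],[[0,0,-5],[0,0,0]],[[0,0,-30],[0,0,0]],[[0,0,-70],[0,0,0]],[[0,0,-70],[0,0,0]]], "aperture": 45}}

```text
time_s: 5.03
ee_pos: [611.5, -132.7, 189.8]
ee_rot: [-3.141, 0.009, 2.92]
force: [0.3, -0.4, 0.5]
finger_gap: 44.9
grasp_force: 0.0
```

Run:
```python
from h import *
delta([530,-221.3,25],1.346)
cv2.imwrite("pics/side1.png",env.capture("side")[170:250,265:385,::-1].repeat(5,0).repeat(5,1))
```

```text
delta [  61.4 -104.3  164.4] [-0.001  0.009  0.003] j [-0.27  0.15  1.24 -0.    1.74 -1.62] ee [ 611.5 -132.7  189.8] rot [-3.141  0.009  2.92 ]
```

View pics/side1.png

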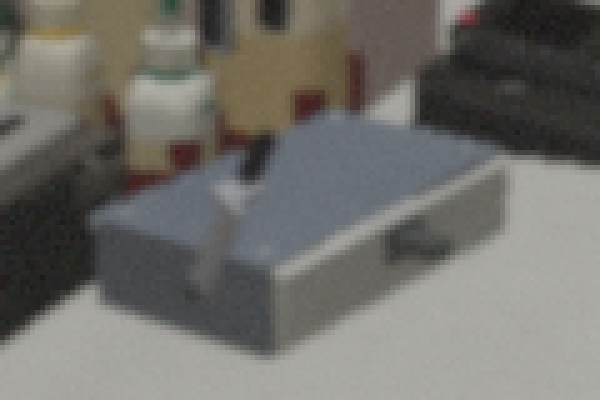

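The stay stands raised beside the cabinet, black tab at (258,155) in the crop. Next is the pull.

Call:
{"name": "jog_arm", "arguments": {"ticks": [[[30,-52,0],[0,0,0]],[[60,-104,0],[0,0,0]],[[60,-104,30],[0,0,0]],[[60,-104,60],[0,0,0]],[[60,-104,85],[0,0,0]],[[60,-104,100],[0,0,0]],[[60,-104,100],[0,0,0]]], "aperture": 50}}

```text
time_s: 5.95
ee_pos: [527.5, -219.8, 82.4]
ee_rot: [3.141, -0.003, 2.92]
force: [-0.7, 0.3, -1.0]
finger_gap: 50.3
grasp_force: 0.0
```

Run:
```python
from h import *
delta([530,-221.3,25],1.346)
```

```text
delta [-2.9 -0.9 57.4] [ 0.001 -0.003  0.003] j [-0.45  0.04  1.55 -0.    1.56 -1.8 ] ee [ 527.5 -219.8   82.4] rot [ 3.141e+00 -3.000e-03  2.920e+00]
```

Call:
{"name": "jog_arm", "arguments": {"ticks": [[[-3,-1,30],[0,0,0]],[[-3,-1,50],[0,0,0]],[[-3,-1,57],[0,0,0]],[[-3,-1,57],[0,0,0]]], "aperture": 50}}

```text
time_s: 6.45
ee_pos: [531.1, -221.8, 27.3]
ee_rot: [3.142, -0.0, 2.92]
force: [-0.3, -0.0, -0.4]
finger_gap: 50.4
grasp_force: 0.0
```

Call:
{"name": "jog_arm", "arguments": {"ticks": [[[0,0,0],[0,0,0]],[[0,0,0],[0,0,0]],[[0,0,0],[0,0,0]],[[0,0,0],[0,0,0]]], "aperture": 0, "squeeze": 50}}

```text
time_s: 6.95
ee_pos: [531.6, -223.1, 28.8]
ee_rot: [-3.14, 0.002, 2.919]
force: [-2.2, -4.9, 4.8]
finger_gap: 19.2
grasp_force: 51.8
```

Call:
{"name": "jog_arm", "arguments": {"ticks": [[[8,0,0],[0,0,0]],[[20,0,0],[0,0,0]],[[35,0,0],[0,0,0]],[[50,0,0],[0,0,0]],[[65,0,0],[0,0,0]],[[80,0,0],[0,0,0]],[[95,0,0],[0,0,0]],[[110,0,0],[0,0,0]],[[122,0,0],[0,0,0]],[[130,0,0],[0,0,0]],[[132,0,0],[0,0,0]],[[132,0,0],[0,0,0]]]}}

```text
time_s: 8.45
ee_pos: [405.0, -193.4, 28.8]
ee_rot: [-3.141, 0.008, 2.92]
force: [8.5, -2.8, 2.2]
finger_gap: 18.9
grasp_force: 51.2
```

Call:
{"name": "jog_arm", "arguments": {"ticks": [[[0,0,0],[0,0,0]],[[0,0,0],[0,0,0]],[[0,0,-8],[0,0,0]],[[0,0,-40],[0,0,0]],[[0,0,-90],[0,0,0]],[[-20,0,-140],[0,0,0]],[[-30,0,-180],[0,0,0]],[[-30,0,-190],[0,0,0]],[[-30,0,-190],[0,0,0]]], "aperture": 50}}

```text
time_s: 9.57
ee_pos: [431.6, -199.4, 217.4]
ee_rot: [-3.142, 0.0, 2.92]
force: [0.1, 0.7, -0.4]
finger_gap: 50.1
grasp_force: 0.0
```

Run:
```python
from h import *
st=env.get_state(); im=env.capture("wrist")[...,::-1]; cv2.imwrite("pics/w2.png",im)
import pickle; pickle.dump(st,open("pics/w2.pkl","wb")); print(st["joint_pos"].round(2),st["ee_pos"],st["ee_rot"],st["time_s"])
```

```text
[-0.5  -0.25  1.58  0.    1.81 -1.85] [ 431.59933158 -199.3690966   217.39932136] [-3.14158394e+00  2.28852373e-04  2.91986659e+00] 9.575
```

View pics/w2.png

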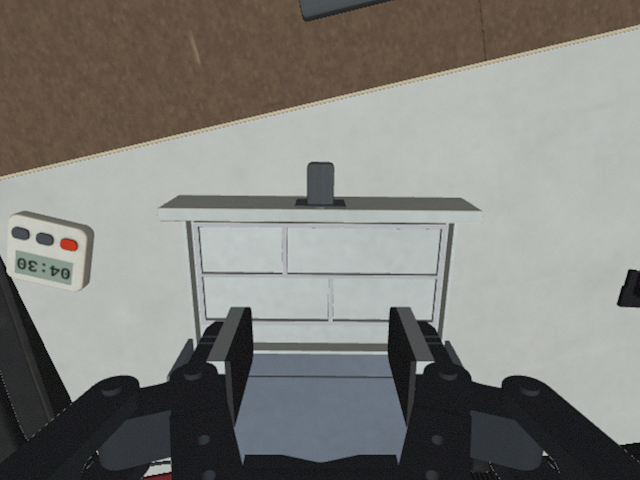

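Run:
```python
from h import *
import pickle; st=pickle.load(open("pics/w2.pkl","rb")); W=cam("wrist",st)
ex=np.array([.975,-.223]);ey=np.array([.223,.975])
def q(n,c):
    w=np.array([ray(W,u,18)[:2] for u in c]); print(n,"c",w.mean(0).round(1),"edges x,y",np.c_[w@ex,w@ey].round(1).tolist())
q("64",[(202,228),(282,228),(205,271),(283,271)])
q("124",[(289,228),(439,227),(287,271),(436,272)])
q("104",[(206,277),(327,277),(207,318),(328,319)])
w=lambda uv,z:ray(W,uv,z).round(1)
print("pull",w((320,162),48),"panel top front",w((160,208),57),w((481,212),57),"back",w((160,220),57),w((481,221),57))
im=cv2.imread("pics/w2.png");cv2.imwrite("pics/c2.png",cv2.resize(im[190:340,185:460],None,fx=2.9,fy=2.9,interpolation=cv2.INTER_CUBIC))
```

```text
64 c [ 451.9 -271.1] edges x,y [[481.8, -196.8], [481.7, -129.9], [520.4, -197.4], [520.2, -130.0]]
124 c [ 474.4 -171.9] edges x,y [[481.7, -124.1], [480.6, 1.3], [520.2, -126.6], [520.9, 2.2]]
104 c [ 499.7 -262.7] edges x,y [[525.9, -197.0], [525.7, -92.0], [565.4, -199.2], [566.2, -90.8]]
pull [ 390.9 -190.2   48. ] panel top front [ 396.4 -311.3   57. ] [451.2 -82.9  57. ] back [ 405.  -314.3   57. ] [458.  -83.6  57. ]
```

View pics/c2.png

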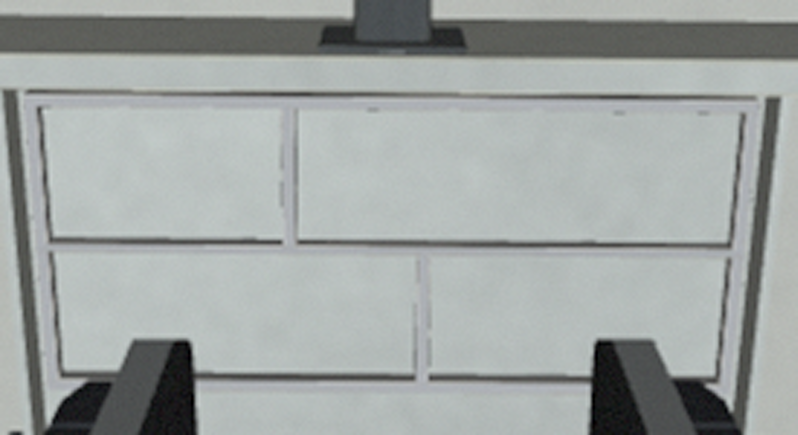

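Run:
```python
from h import *
import pickle; st=pickle.load(open("pics/w2.pkl","rb")); W=cam("wrist",st)
from scipy.optimize import least_squares
f=lambda u,v:np.array([u/2.9+185,v/2.9+190])
# strip-centre intersections: model coords (x: 0=mid strip,+back ; y: 0=drawer centre,+left)
X=45.5;Y=104
obs=[((-X,-Y),f(33,102)),((-X,Y),f(751,105)),((0,-Y),f(41,247)),((0,Y),f(739,250)),((X,-Y),f(50,381)),
 ((-X,-Y+74),f(291,103)),((0,-Y+74),f(289,246)),((0,-Y+114),f(423,248)),((X,-Y+114),f(421,381))]
def P(p,m): c,s=np.cos(p[2]),np.sin(p[2]); return np.array([p[0]+c*m[0]-s*m[1],p[1]+s*m[0]+c*m[1],18])
r=lambda p:np.concatenate([proj(W,P(p,m))-o for m,o in obs])
s=least_squares(r,[487,-217,-.225]); print(s.x, np.round(s.fun.reshape(-1,2),1).tolist())
for n,m in {"64":(-23,-67),"124":(-23,37),"104":(23,-47),"84":(23,57)}.items(): print(n,P(s.x,m).round(1))
```

```text
[ 4.89262054e+02 -2.12836778e+02 -2.31053061e-01] [[-1.1, -1.2], [0.6, -0.3], [0.4, -0.4], [-0.3, 0.4], [1.2, 0.5], [-1.3, -0.9], [0.3, 0.6], [0.3, 0.2], [0.1, 1.5]]
64 [ 451.5 -272.8   18. ]
124 [ 475.3 -171.6   18. ]
104 [ 500.9 -263.9   18. ]
84 [ 524.7 -162.6   18. ]
```

Run:
```python
from h import *
delta([560,190,270])
```

```text
delta [-40.  408.  -53.7] [0. 0. 0.] j [-0.5  -0.25  1.58  0.    1.81 -1.85] ee [ 431.2 -199.2  216.1] rot [ 3.141e+00 -2.000e-03  2.920e+00]
```

Call:
{"name": "jog_arm", "arguments": {"ticks": [[[0,40,-20],[0,0,0]],[[-5,90,-54],[0,0,0]],[[-10,145,-54],[0,0,0]],[[-20,200,-54],[0,0,0]],[[-30,255,-54],[0,0,0]],[[-40,310,-54],[0,0,0]],[[-40,360,-54],[0,0,0]],[[-40,395,-54],[0,0,0]],[[-40,408,-54],[0,0,0]],[[-40,408,-54],[0,0,0]],[[-40,408,-54],[0,0,0]]], "aperture": 50}}

```text
time_s: 11.0
ee_pos: [560.3, 188.5, 271.1]
ee_rot: [-3.141, -0.0, 2.919]
force: [0.1, -0.0, 0.2]
finger_gap: 50.0
grasp_force: 0.0
```

Run:
```python
from h import *
st=env.get_state(); im=env.capture("wrist")[...,::-1]; cv2.imwrite("pics/w3.png",im)
import pickle; pickle.dump(st,open("pics/w3.pkl","wb")); print(st["joint_pos"].round(2),st["ee_pos"],st["ee_rot"],st["time_s"])
```

```text
[ 0.27  0.08  1.17 -0.    1.89 -1.08] [560.27470862 188.50943897 271.06149931] [-3.14090298e+00 -3.28972022e-04  2.91851189e+00] 11.0
```

View pics/w3.png

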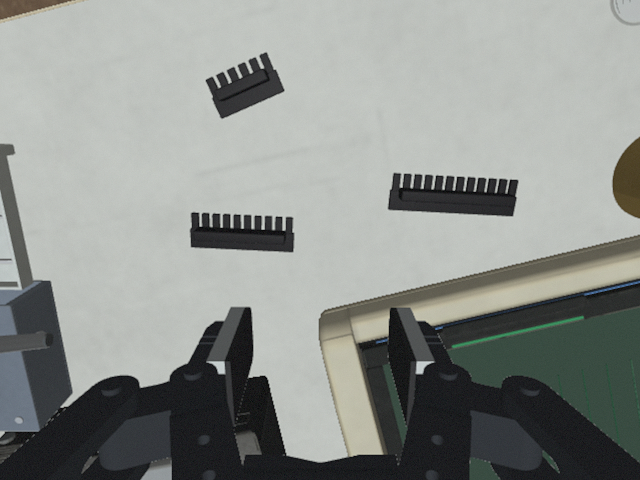

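Three combs: 64 at (245,85), 104 at (242,232) and 124 at (453,195), with teeth toward the top of the picture. No 84. I'll fit their poses by silhouette.

Create fit.py:
```python
from h import *
from scipy.optimize import minimize
def comb_fit(im,W,roi,rest=0,Ls=(64,84,104,124),yaw0=None,thr=70):
    u0,v0,u1,v1=roi; g=cv2.cvtColor(im,cv2.COLOR_BGR2GRAY)[v0:v1,u0:u1]
    n,l,s,c=cv2.connectedComponentsWithStats((g<thr).astype(np.uint8)); i=1+np.argmax(s[1:,4])
    h=cv2.convexHull(np.argwhere(l==i)[:,::-1].astype(np.int32))[:,0]
    F=4; rast=lambda p:cv2.fillPoly(np.zeros(((v1-v0)*F,(u1-u0)*F),np.uint8),[cv2.convexHull(np.round(p).astype(np.int32))],1)
    M=cv2.resize(cv2.fillPoly(np.zeros(g.shape,np.uint8),[h],1),None,fx=F,fy=F,interpolation=cv2.INTER_NEAREST)
    ctr=ray(W,(c[i]+[u0,v0]),rest+6)[:2]; hw=np.array([ray(W,p+[u0,v0],rest+3)[:2] for p in h],np.float32)
    b=cv2.boxPoints(cv2.minAreaRect(hw)); e=max([b[1]-b[0],b[2]-b[1]],key=np.linalg.norm); yl=np.arctan2(e[1],e[0])-np.pi/2
    best=None
    for L in Ls:
        P=np.array([(x,y,z) for x in(-18,18) for y in(-L/2,L/2) for z in(0,5)]+[(x,y,22) for x in(-5,5) for y in(-(L-16)/2,(L-16)/2)])
        def cost(p):
            R2=R.from_euler("z",p[2]).as_matrix(); q=np.array([proj(W,R2@a+[p[0],p[1],rest]) for a in P])
            m=rast((q-[u0,v0]+.5)*F); return -np.sum(m&M)/np.sum(m|M)
        s0=np.array([*ctr,yl]); r=minimize(cost,s0,method="Nelder-Mead",options=dict(initial_simplex=s0+np.array([[0,0,0],[6,0,0],[0,6,0],[0,0,.08]]),xatol=.02,fatol=1e-5))
        print(L,r.x.round(3),round(-r.fun,3))
        if best is None or r.fun<best[1].fun: best=(L,r)
    return best
```

Run:
```python
from fit import *
import pickle; W=cam("wrist",pickle.load(open("pics/w3.pkl","rb"))); im=cv2.imread("pics/w3.png")
for roi,Ls in [((190,40,300,130),(64,84)),((170,195,310,265),(84,104)),((370,160,540,230),(104,124))]: comb_fit(im,W,roi,Ls=Ls)
```

```text
64 [487.807 173.806  -3.216] -0.0
84 [469.945 145.03   -3.359] -209664977764878.4
84 [ 6.25668e+02  8.02110e+01 -2.59000e-01] -0.0
104 [ 6.00958e+02  1.14337e+02 -2.07000e-01] -213126570698988.2
104 [ 6.34561e+02  2.91753e+02 -2.64000e-01] -0.0
124 [ 6.03474e+02  2.92689e+02 -2.41000e-01] -161050672897760.78fit.py:16: RuntimeWarning: overflow encountered in scalar negative
  m=rast((q-[u0,v0]+.5)*F); return -np.sum(m&M)/np.sum(m|M)
```

Unsigned overflow; fixing the cost.

```bash
sed -i 's|return -np.sum(m&M)/np.sum(m|M)|return -float(np.sum(m\&M))/float(np.sum(m\|M))|' fit.py; grep -n "return -" fit.py
```

Run:
```python
from fit import *
import pickle; W=cam("wrist",pickle.load(open("pics/w3.pkl","rb"))); im=cv2.imread("pics/w3.png")
for roi,Ls in [((190,40,300,130),(64,84)),((170,195,310,265),(84,104)),((370,160,540,230),(104,124))]: comb_fit(im,W,roi,Ls=Ls)
```

```text
16:            m=rast((q-[u0,v0]+.5)*F); return -np.sum(m&M)/np.sum(m|M)
64 [487.807 173.806  -3.216] -0.0
84 [469.945 145.03   -3.359] -209664977764878.4
84 [ 6.25668e+02  8.02110e+01 -2.59000e-01] -0.0
104 [ 6.00958e+02  1.14337e+02 -2.07000e-01] -213126570698988.2
104 [ 6.34561e+02  2.91753e+02 -2.64000e-01] -0.0
124 [ 6.03474e+02  2.92689e+02 -2.41000e-01] -161050672897760.78sed: -e expression #1, char 35: unknown option to 's'
fit.py:16: RuntimeWarning: overflow encountered in scalar negative
  m=rast((q-[u0,v0]+.5)*F); return -np.sum(m&M)/np.sum(m|M)
```

```bash
sed -i 's#return -np.sum(m&M)/#return -float(np.sum(m\&M))/#' fit.py
```

Run:
```python
from fit import *
import pickle; W=cam("wrist",pickle.load(open("pics/w3.pkl","rb"))); im=cv2.imread("pics/w3.png")
for roi,Ls in [((190,40,300,130),(64,84)),((170,195,310,265),(84,104)),((370,160,540,230),(104,124))]: comb_fit(im,W,roi,Ls=Ls)
```

```text
64 [448.261 142.845  -2.98 ] 0.958
84 [447.912 145.328  -2.974] 0.731
84 [ 5.81399e+02  1.03695e+02 -2.68000e-01] 0.813
104 [ 5.81216e+02  1.02970e+02 -2.70000e-01] 0.95
104 [ 5.91316e+02  3.19086e+02 -2.76000e-01] 0.845
124 [ 5.90231e+02  3.14609e+02 -2.82000e-01] 0.961
```

Run:
```python
from h import *
delta([581.2,103,90],-0.27)
```

```text
delta [-39.3 -78.6 181.4] [-0.    -0.    -1.524] j [ 0.27  0.08  1.17 -0.    1.89 -1.08] ee [560.3 188.4 271.3] rot [-3.141  0.     2.918]
```

Call:
{"name": "jog_arm", "arguments": {"ticks": [[[-5,-10,20],[0,0,0.18]],[[-10,-20,40],[0,0,0.36]],[[-15,-30,70],[0,0,0.54]],[[-20,-40,100],[0,0,0.72]],[[-25,-50,130],[0,0,0.9]],[[-30,-60,150],[0,0,1.08]],[[-35,-70,165],[0,0,1.26]],[[-39,-79,175],[0,0,1.44]],[[-39,-79,181],[0,0,1.61]],[[-39,-79,181],[0,0,1.617]],[[-39,-79,181],[0,0,1.617]]], "aperture": 40}}

```text
time_s: 12.42
ee_pos: [581.3, 103.6, 91.0]
ee_rot: [3.141, -0.0, 1.305]
force: [0.3, -0.1, 0.2]
finger_gap: 39.9
grasp_force: 0.0
```

Run:
```python
from fit import *
st=env.get_state(); im=env.capture("wrist")[...,::-1].copy(); cv2.imwrite("pics/w4.png",im)
delta([581.2,103,7],-0.27)
try: comb_fit(im,cam("wrist",st),(200,150,440,479),Ls=(104,),thr=40)
except Exception as e: print(e)
```

```text
delta [-0.9  0.  84. ] [ 0.001 -0.     0.004] j [ 0.12  0.08  1.49 -0.    1.57  0.39] ee [581.3 103.9  91. ] rot [ 3.141 -0.     1.305]
104 [550.541  31.992  -1.888] 0.272
```

View pics/w4.png

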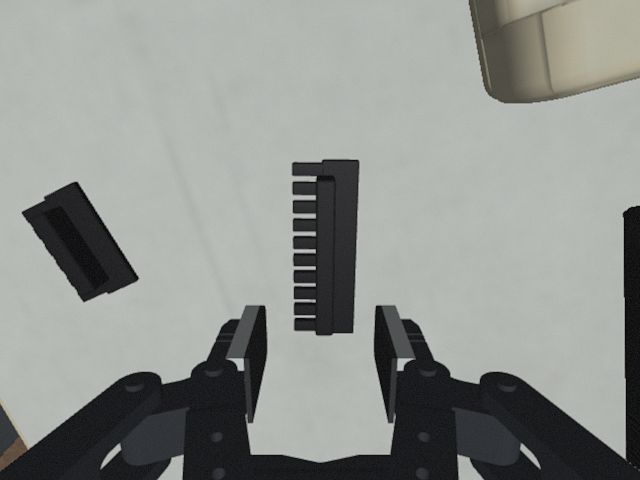

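The 104 comb lies at (325,245), between the pads and lengthways with them.

Run:
```python
from fit import *
st=env.get_state(); im=cv2.imread("pics/w4.png"); W=cam("wrist",st)
comb_fit(im,W,(272,140,372,350),Ls=(104,))
comb_fit(im,W,(10,170,150,310),Ls=(64,))
delta([581.2,103,7],-0.27)
```

```text
104 [ 5.81659e+02  1.02613e+02 -2.76000e-01] 0.971
64 [447.758 142.988  -2.968] 0.964
delta [-0.9  0.  84. ] [ 0.001 -0.     0.004] j [ 0.12  0.08  1.49 -0.    1.57  0.39] ee [581.3 103.9  91. ] rot [ 3.141 -0.     1.305]
```

Call:
{"name": "jog_arm", "arguments": {"ticks": [[[-1,0,40],[0,0,0.01]],[[-1,0,70],[0,0,0.01]],[[-1,0,82],[0,0,0.01]],[[-1,0,84],[0,0,0.01]],[[-1,0,84],[0,0,0.01]]], "aperture": 40}}

```text
time_s: 13.1
ee_pos: [581.7, 103.3, 7.8]
ee_rot: [3.14, -0.001, 1.293]
force: [0.8, 0.9, 0.6]
finger_gap: 40.0
grasp_force: 0.0
```

Call:
{"name": "jog_arm", "arguments": {"ticks": [[[0,0,0],[0,0,0]],[[0,0,0],[0,0,0]],[[0,0,0],[0,0,0]],[[0,0,0],[0,0,0]]], "aperture": 0, "squeeze": 60}}

```text
time_s: 13.6
ee_pos: [581.7, 103.3, 7.7]
ee_rot: [3.139, -0.001, 1.293]
force: [0.4, -0.8, 6.5]
finger_gap: 7.9
grasp_force: 61.8
```

Call:
{"name": "jog_arm", "arguments": {"ticks": [[[0,0,-15],[0,0,0]],[[0,0,-50],[0,0,0]],[[0,0,-90],[0,0,0]],[[0,0,-110],[0,0,0]],[[0,0,-110],[0,0,0]]]}}

```text
time_s: 14.22
ee_pos: [581.7, 103.3, 118.1]
ee_rot: [3.139, -0.001, 1.293]
force: [0.1, -1.3, -1.0]
finger_gap: 8.6
grasp_force: 61.0
```

Run:
```python
from h import *
delta([500.9,-263.9,100],-.228)
```

```text
delta [-375.3   23.    17.7] [ 0.003 -0.001 -0.05 ] j [0.12 0.07 1.45 0.   1.62 0.4 ] ee [581.7 103.3 118.1] rot [ 3.139e+00 -1.000e-03  1.293e+00]
```

Call:
{"name": "jog_arm", "arguments": {"ticks": [[[-35,-10,-30],[0,0,-0.02]],[[-85,-30,-40],[0,0,-0.05]],[[-135,-40,-40],[0,0,-0.05]],[[-185,-40,-40],[0,0,-0.05]],[[-235,-40,-40],[0,0,-0.05]],[[-285,-30,-40],[0,0,-0.05]],[[-335,0,-40],[0,0,-0.05]],[[-365,23,-20],[0,0,-0.05]],[[-375,23,0],[0,0,-0.05]],[[-375,23,18],[0,0,-0.05]],[[-375,23,18],[0,0,-0.05]]]}}

```text
time_s: 15.6
ee_pos: [498.7, -261.8, 95.3]
ee_rot: [-3.137, -0.002, 1.344]
force: [-0.0, -0.3, -0.3]
finger_gap: 8.0
grasp_force: 61.0
```

Run:
```python
from fit import *
st=env.get_state(); im=env.capture("wrist")[...,::-1].copy(); cv2.imwrite("pics/w5.png",im)
delta([501.1,-263.2,24],-.228); print(st["finger_gap"],st["grasp_force"])
```

```text
delta [-0.7  1.9 73.2] [-0.002 -0.001  0.001] j [-0.54  0.01  1.55  0.    1.58 -0.32] ee [ 499.5 -262.2   97.2] rot [-3.139e+00 -1.000e-03  1.344e+00]
7.987770694754846 61.02360248565674
```

View pics/w5.png

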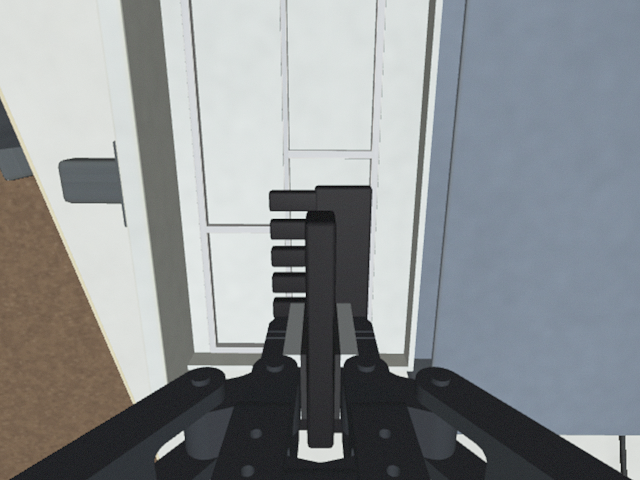

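The 104 comb is held with its free end at (343,187), above the back-row right compartment; divider 84/104 is at (330,155). Checking slip and slot position.

Run:
```python
from h import *
st=env.get_state(); W=cam("wrist",st); tcp=st["ee_pos"]
ey=np.array([.226,.974]);ex=np.array([.974,-.226])
for n,uv,z in [("end",(343,187),tcp[2]-2.5),("R corner",(371,187),tcp[2]-2.5),("L tooth",(270,192),tcp[2]-2.5)]:
    d=ray(W,uv,z)[:2]-tcp[:2]; print(n,"ex %.1f ey %.1f"%(d@ex,d@ey))
c=np.array([500.9,-263.9])
for n,uv in [("div2 mid",(330,154)),("backstrip",(376,155)),("midstrip",(286,154)),("div1",(240,229))]:
    d=ray(W,uv,18)[:2]-c; print(n,"ex %.1f ey %.1f"%(d@ex,d@ey))
```

```text
end ex 6.4 ey 51.6
R corner ex 16.1 ey 51.6
L tooth ex -18.9 ey 49.8
div2 mid ex 1.4 ey 56.3
backstrip ex 25.2 ey 55.9
midstrip ex -21.2 ey 56.3
div1 ex -47.3 ey 16.1
```

Run:
```python
from h import *
st=env.get_state(); im=env.capture("wrist")[...,::-1].copy(); cv2.imwrite("pics/w6.png",im)
a=cv2.imread("pics/w5.png"); W=cam("wrist",st); tcp=st["ee_pos"]
print(tcp,st["ee_rot"])
def tr(uv,r=14):
    u,v=uv; t=a[v-r:v+r+1,u-r:u+r+1]; s=im[v-r-12:v+r+13,u-r-12:u+r+13]; m=cv2.matchTemplate(s,t,cv2.TM_CCOEFF_NORMED); _,b,_,l=cv2.minMaxLoc(m); return np.array([u+l[0]-12,v+l[1]-12]),round(b,2)
ey=np.array([.226,.974]);ex=np.array([.974,-.226])
for n,uv,z in [("R corner",(371,187),tcp[2]-2.5),("L tooth",(270,192),tcp[2]-2.5),("rib",(320,213),tcp[2]+14.5)]:
    p,b=tr(uv); d=ray(W,p,z)[:2]-tcp[:2]; print(n,p,b,"ex %.1f ey %.1f"%(d@ex,d@ey))
c=np.array([500.9,-263.9])
for n,uv in [("backstrip",(376,155)),("midstrip",(286,154)),("div1",(207,229))]:
    p,b=tr(uv); d=ray(W,p,18)[:2]-c; print(n,p,b,"ex %.1f ey %.1f"%(d@ex,d@ey))
delta([501.1,-263.2,24],-.228)
```

```text
[ 499.49127782 -262.20013792   97.16525938] [-3.13947735e+00 -1.02730917e-03  1.34406587e+00]
R corner [371 187] 0.97 ex 16.1 ey 51.6
L tooth [270 192] 1.0 ex -18.9 ey 49.8
rib [320 213] 0.98 ex -1.5 ey 46.4
backstrip [373 154] 0.83 ex 23.6 ey 56.4
midstrip [284 153] 0.93 ex -22.3 ey 56.8
div1 [206 228] 0.95 ex -65.8 ey 16.7
delta [-0.4  1.1 74.5] [ 0.    -0.     0.001] j [-0.54  0.01  1.55  0.    1.58 -0.32] ee [ 500.1 -262.6   98.5] rot [ 3.142 -0.     1.344]
```

Call:
{"name": "jog_arm", "arguments": {"ticks": [[[-0.6,2,20],[0,0,0]],[[-0.6,2,45],[0,0,0]],[[-0.6,2,60],[0,0,0]],[[-0.6,2,66],[0,0,0]],[[-0.6,2,72],[0,0,0]],[[-0.6,2,77],[0,0,0]],[[-0.6,2,77],[0,0,0]],[[-0.6,2,77],[0,0,0]]]}}

```text
time_s: 16.7
ee_pos: [502.1, -264.9, 21.7]
ee_rot: [3.141, 0.0, 1.343]
force: [-0.0, 0.1, -0.7]
finger_gap: 8.6
grasp_force: 61.0
```

Run:
```python
from h import *
delta([502.1,-263.4,20],-.228)
```

```text
delta [ 1.5 -0.3  1.7] [ 0.001  0.    -0.   ] j [-0.55  0.07  1.63 -0.    1.44 -0.32] ee [ 502.1 -264.9   21.7] rot [3.141 0.    1.343]
```

Call:
{"name": "jog_arm", "arguments": {"ticks": [[[1.2,0,1],[0,0,0]],[[1.2,0,1.5],[0,0,0]],[[1.2,0,1.5],[0,0,0]]]}}

```text
time_s: 17.08
ee_pos: [502.1, -263.6, 19.8]
ee_rot: [3.142, -0.0, 1.343]
force: [-0.6, -0.4, -0.5]
finger_gap: 8.0
grasp_force: 61.1
```

Call:
{"name": "jog_arm", "arguments": {"ticks": [[[0,0,0],[0,0,0]],[[0,0,0],[0,0,0]],[[0,0,0],[0,0,0]],[[0,0,-20],[0,0,0]],[[0,0,-60],[0,0,0]],[[-0,0,-110],[0,0,0]],[[-30,0,-130],[0,0,0]],[[-50,0,-130],[0,0,0]],[[-50,0,-130],[0,0,0]]], "aperture": 26}}

```text
time_s: 18.2
ee_pos: [490.0, -313.3, 148.9]
ee_rot: [-3.14, -0.001, 1.341]
force: [0.5, 0.1, -0.5]
finger_gap: 26.1
grasp_force: 0.0
```

Run:
```python
from fit import *
st=env.get_state(); im=env.capture("wrist")[...,::-1].copy(); cv2.imwrite("pics/w7.png",im); W=cam("wrist",st)
p=proj(W,[502,-263.5,20]).astype(int); print(p)
comb_fit(im,W,(p[0]-70,p[1]-120,p[0]+70,min(479,p[1]+120)),rest=12,Ls=(104,),thr=60)
print(st["ee_pos"])
```

```text
[323 151]
104 [ 5.00116e+02 -2.63532e+02 -2.25000e-01] 0.965
[ 490.00571645 -313.27308876  148.86655445]
```

View pics/w7.png

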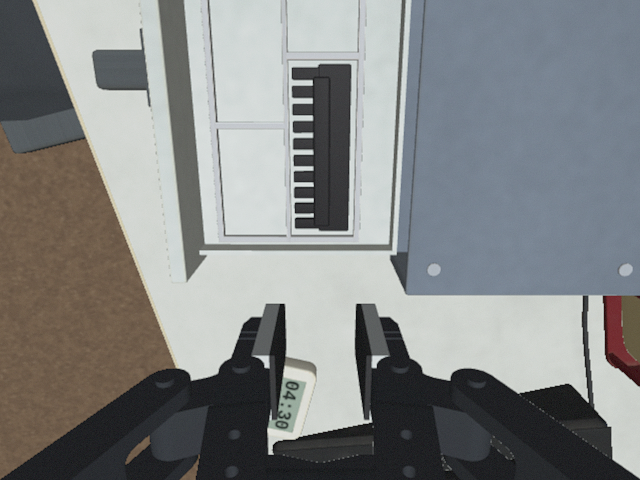

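The 104 comb lies flat inside its compartment, at (322,148) with clearance all round. Next is the 64.

Run:
```python
from h import *
delta([448,143,110],0.174)
```

```text
delta [ 433.7 -144.4   39.2] [-0.002 -0.002 -0.403] j [-0.63  0.04  1.43  0.    1.67 -0.4 ] ee [ 490.1 -312.3  148.2] rot [-3.139e+00 -2.000e-03  1.341e+00]
```

Call:
{"name": "jog_arm", "arguments": {"ticks": [[[45,-15,0],[0,0,0]],[[95,-32,0],[0,0,0]],[[150,-50,0],[0,0,-0.1]],[[205,-68,0],[0,0,-0.2]],[[260,-86,0],[0,0,-0.3]],[[315,-104,0],[0,0,-0.4]],[[365,-122,10],[0,0,-0.4]],[[410,-138,30],[0,0,-0.4]],[[434,-144,39],[0,0,-0.4]],[[434,-144,39],[0,0,-0.4]],[[434,-144,39],[0,0,-0.4]]], "aperture": 40}}

```text
time_s: 19.62
ee_pos: [448.3, 142.7, 110.3]
ee_rot: [-3.14, 0.0, 1.743]
force: [-0.3, 0.4, -0.8]
finger_gap: 39.9
grasp_force: 0.0
```

Call:
{"name": "jog_arm", "arguments": {"ticks": [[[0,0,0],[0,0,0]],[[0,0,0],[0,0,0]]]}}

```text
time_s: 19.88
ee_pos: [449.0, 142.3, 111.2]
ee_rot: [3.141, 0.0, 1.741]
force: [-0.5, 0.4, 0.2]
finger_gap: 39.9
grasp_force: 0.0
```

Run:
```python
from fit import *
st=env.get_state(); im=env.capture("wrist")[...,::-1].copy(); cv2.imwrite("pics/w8.png",im); W=cam("wrist",st)
p=proj(W,[448,143,5]).astype(int); print(p)
L,r=comb_fit(im,W,(max(0,p[0]-65),p[1]-75,p[0]+60,min(479,p[1]+75)),Ls=(64,),thr=60)
delta([r.x[0],r.x[1],7.5],r.x[2])
```

```text
[321 239]
64 [448.769 142.282  -2.971] 0.957
delta [-1.000e-01 -2.000e-01  1.036e+02] [ 0.001 -0.    -0.   ] j [ 0.23 -0.25  1.77 -0.    1.63  0.06] ee [448.9 142.4 111.1] rot [ 3.141 -0.     1.742]
```

Call:
{"name": "jog_arm", "arguments": {"ticks": [[[0,0,40],[0,0,0]],[[0,0,80],[0,0,0]],[[0,0,99],[0,0,0]],[[0,0,103],[0,0,0]],[[0,0,103],[0,0,0]]], "aperture": 40}}

```text
time_s: 20.55
ee_pos: [449.5, 143.1, 9.1]
ee_rot: [3.14, -0.0, 1.743]
force: [0.1, 0.5, 0.0]
finger_gap: 40.1
grasp_force: 0.0
```

Call:
{"name": "jog_arm", "arguments": {"ticks": [[[0,0,0],[0,0,0]],[[0,0,0],[0,0,0]],[[0,0,0],[0,0,0]],[[0,0,0],[0,0,0]]], "aperture": 0, "squeeze": 60}}

```text
time_s: 21.05
ee_pos: [449.7, 143.3, 9.4]
ee_rot: [3.139, -0.0, 1.743]
force: [0.5, 0.4, 6.4]
finger_gap: 8.1
grasp_force: 62.6
```

Call:
{"name": "jog_arm", "arguments": {"ticks": [[[0,0,-15],[0,0,0]],[[0,0,-50],[0,0,0]],[[0,0,-90],[0,0,0]],[[0,0,-110],[0,0,0]],[[0,0,-110],[0,0,0]]]}}

```text
time_s: 21.68
ee_pos: [449.5, 143.2, 119.4]
ee_rot: [3.138, -0.0, 1.743]
force: [0.5, -0.7, -1.5]
finger_gap: 8.3
grasp_force: 61.8
```

Run:
```python
from h import *
delta([452.7,-272.8,90],-.228)
```

```text
delta [-410.5  -68.1   29.1] [ 0.003 -0.001  0.4  ] j [ 0.24 -0.26  1.76  0.    1.64  0.06] ee [449.5 143.2 119.4] rot [ 3.138 -0.     1.743]
```

Call:
{"name": "jog_arm", "arguments": {"ticks": [[[-45,-8,0],[0,0,0.05]],[[-95,-16,0],[0,0,0.15]],[[-150,-25,0],[0,0,0.25]],[[-205,-34,0],[0,0,0.35]],[[-260,-43,0],[0,0,0.4]],[[-315,-52,0],[0,0,0.4]],[[-365,-61,0],[0,0,0.4]],[[-400,-67,10],[0,0,0.4]],[[-410,-68,29],[0,0,0.4]],[[-410,-68,29],[0,0,0.4]],[[-410,-68,29],[0,0,0.4]]]}}

```text
time_s: 23.05
ee_pos: [451.8, -271.2, 88.2]
ee_rot: [-3.14, -0.001, 1.344]
force: [0.2, -0.2, 0.2]
finger_gap: 8.1
grasp_force: 61.8
```

Call:
{"name": "jog_arm", "arguments": {"ticks": [[[0,0,0],[0,0,0]],[[0,0,0],[0,0,0]]]}}

```text
time_s: 23.3
ee_pos: [452.3, -272.1, 89.6]
ee_rot: [3.14, 0.0, 1.344]
force: [0.0, -0.5, -0.5]
finger_gap: 7.9
grasp_force: 61.8
```

Run:
```python
from h import *
delta([452.9,-272,21.5],-.228)
st=env.get_state(); im=env.capture("wrist")[...,::-1].copy(); cv2.imwrite("pics/w9.png",im)
```

```text
delta [ 0.2  0.5 68.1] [0.001 0.    0.001] j [-0.61 -0.09  1.66  0.    1.57 -0.38] ee [ 452.3 -272.1   89.6] rot [3.14  0.    1.344]
```

View pics/w9.png

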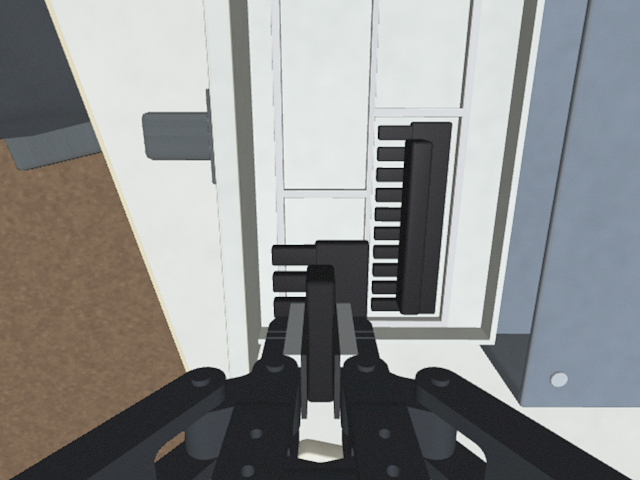

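The 64 comb is held above its compartment: its end is at (343,241), divider 64/124 at (325,193), front strip at u≈280 and mid strip at u≈371.

Run:
```python
from h import *
st=env.get_state(); W=cam("wrist",st); tcp=st["ee_pos"]
ey=np.array([.226,.974]);ex=np.array([.974,-.226]); c=np.array([452.7,-272.8])
for n,uv,z,o in [("R corner",(369,241),tcp[2]-4.4,tcp[:2]),("L tooth",(273,247),tcp[2]-4.4,tcp[:2]),("front",(280,193),18,c),("mid",(371,193),18,c)]:
    d=ray(W,uv,z)[:2]-o; print(n,"ex %.1f ey %.1f"%(d@ex,d@ey))
delta([452.9,-272,21.5],-.228)
```

```text
R corner ex 16.3 ey 31.4
L tooth ex -18.7 ey 29.1
front ex -22.7 ey 36.6
mid ex 23.8 ey 36.6
delta [ 0.4  0.5 68. ] [0.001 0.    0.001] j [-0.61 -0.09  1.66  0.    1.57 -0.38] ee [ 452.2 -272.2   89.5] rot [3.14  0.    1.344]
```

Call:
{"name": "jog_arm", "arguments": {"ticks": [[[0,1.2,20],[0,0,0]],[[0,1.2,40],[0,0,0]],[[0,1.2,54],[0,0,0]],[[0,1.2,60],[0,0,0]],[[0,1.2,65],[0,0,0]],[[0,1.2,68],[0,0,0]],[[0,1.2,68],[0,0,0]],[[0,1.2,68],[0,0,0]]]}}

```text
time_s: 24.35
ee_pos: [453.4, -273.1, 21.4]
ee_rot: [3.14, 0.001, 1.343]
force: [0.3, 0.2, 1.2]
finger_gap: 8.0
grasp_force: 62.0
```

Run:
```python
from h import *
delta([453.4,-272.1,21],-.228)
```

```text
delta [ 1.  -0.2  0.4] [ 0.001  0.001 -0.   ] j [-0.61 -0.04  1.74 -0.    1.44 -0.38] ee [ 453.4 -273.1   21.4] rot [3.140e+00 1.000e-03 1.343e+00]
```

Seated on the floor. Release, rise and look again while heading for the 124.

Call:
{"name": "jog_arm", "arguments": {"ticks": [[[0.5,0,0],[0,0,0]],[[0,0,0],[0,0,0]],[[0,0,0],[0,0,0]],[[0,0,-20],[0,0,0]],[[0,0,-60],[0,0,0]],[[0,0,-110],[0,0,0]],[[-10,30,-130],[0,0,0]],[[-20,50,-130],[0,0,0]],[[-20,50,-130],[0,0,0]]], "aperture": 26}}

```text
time_s: 25.48
ee_pos: [497.8, -304.2, 152.0]
ee_rot: [3.141, 0.0, 1.343]
force: [0.1, 1.0, -0.6]
finger_gap: 26.0
grasp_force: 0.0
```

Run:
```python
from fit import *
st=env.get_state(); im=env.capture("wrist")[...,::-1].copy(); cv2.imwrite("pics/w10.png",im); W=cam("wrist",st)
for L,s in ((64,[453,-272.5]),(104,[502,-263.5])):
    p=proj(W,[*s,20]).astype(int); h=int(L*.9)+15; print(p)
    comb_fit(im,W,(max(0,p[0]-35),max(0,p[1]-h),p[0]+38,min(479,p[1]+h)),rest=12,Ls=(L,),thr=60)
delta([590.2,300,130],-.28)
```

```text
[245 198]
64 [ 4.51007e+02 -2.73252e+02 -2.34000e-01] 0.952
[314 167]
104 [ 4.99638e+02 -2.66920e+02 -2.27000e-01] 0.866
delta [609.  -45.8  21.5] [-0.    -0.     0.052] j [-0.61  0.04  1.42  0.    1.68 -0.38] ee [ 497.1 -303.6  151.4] rot [-3.141 -0.     1.343]
```

Call:
{"name": "jog_arm", "arguments": {"ticks": [[[45,-20,0],[0,0,0]],[[95,-40,0],[0,0,0]],[[150,-70,0],[0,0,0]],[[205,-85,0],[0,0,0]],[[260,-85,0],[0,0,0]],[[315,-85,0],[0,0,0.02]],[[370,-85,0],[0,0,0.05]],[[425,-75,0],[0,0,0.05]],[[480,-65,0],[0,0,0.05]],[[535,-55,0],[0,0,0.05]],[[585,-50,10],[0,0,0.05]],[[615,-46,21],[0,0,0.05]],[[622,-46,21],[0,0,0.05]],[[622,-46,21],[0,0,0.05]],[[622,-46,21],[0,0,0.05]],[[622,-46,21],[0,0,0.05]]], "aperture": 40}}

```text
time_s: 27.52
ee_pos: [593.1, 311.6, 130.8]
ee_rot: [3.141, -0.001, 1.292]
force: [0.0, 0.3, -0.9]
finger_gap: 40.0
grasp_force: 0.0
```

Run:
```python
from fit import *
st=env.get_state(); im=env.capture("wrist")[...,::-1].copy(); cv2.imwrite("pics/w11.png",im); W=cam("wrist",st)
p=proj(W,[590.2,314.6,8]).astype(int); print(p)
L,r=comb_fit(im,W,(p[0]-52,max(0,p[1]-120),p[0]+52,min(479,p[1]+115)),Ls=(124,),thr=60)
delta([r.x[0],r.x[1],8],r.x[2])
```

```text
[317 229]
124 [ 5.90104e+02  3.14101e+02 -2.79000e-01] 0.971
delta [  1.3  -3.7 122.7] [ 0.001 -0.001  0.   ] j [ 0.43  0.28  1.19 -0.    1.66  0.71] ee [593.1 311.8 130.7] rot [ 3.141e+00 -1.000e-03  1.292e+00]
```

Call:
{"name": "jog_arm", "arguments": {"ticks": [[[1.3,-3.5,50],[0,0,0]],[[1.3,-3.5,95],[0,0,0]],[[1.3,-3.5,117],[0,0,0]],[[1.3,-3.5,122],[0,0,0]],[[1.3,-3.5,122],[0,0,0]]], "aperture": 40}}

```text
time_s: 28.2
ee_pos: [590.9, 315.1, 9.5]
ee_rot: [3.14, -0.001, 1.293]
force: [-0.7, -0.2, 0.1]
finger_gap: 39.9
grasp_force: 0.0
```

Call:
{"name": "jog_arm", "arguments": {"ticks": [[[0,0,0],[0,0,0]],[[0,0,0],[0,0,0]],[[0,0,0],[0,0,0]],[[0,0,0],[0,0,0]]], "aperture": 0, "squeeze": 60}}

```text
time_s: 28.7
ee_pos: [591.1, 315.4, 10.2]
ee_rot: [3.139, -0.002, 1.293]
force: [0.5, -0.5, 6.1]
finger_gap: 8.4
grasp_force: 63.2
```

Call:
{"name": "jog_arm", "arguments": {"ticks": [[[0,0,-15],[0,0,0]],[[0,0,-50],[0,0,0]],[[0,0,-90],[0,0,0]],[[0,0,-120],[0,0,0]],[[0,0,-120],[0,0,0]]]}}

```text
time_s: 29.32
ee_pos: [591.4, 315.6, 132.2]
ee_rot: [3.136, -0.004, 1.293]
force: [0.3, 0.7, -1.8]
finger_gap: 8.5
grasp_force: 62.4
```

Run:
```python
from h import *
delta([477,-171.6,95],-.228)
```

```text
delta [-500.    23.5   35.1] [ 0.005 -0.004 -0.05 ] j [0.44 0.28 1.2  0.   1.66 0.72] ee [591.4 315.6 132.2] rot [ 3.136 -0.004  1.293]
```

Call:
{"name": "jog_arm", "arguments": {"ticks": [[[-40,-10,0],[0,0,0]],[[-90,-30,0],[0,0,-0.02]],[[-145,-50,0],[0,0,-0.05]],[[-200,-60,0],[0,0,-0.05]],[[-255,-60,0],[0,0,-0.05]],[[-310,-60,0],[0,0,-0.05]],[[-365,-50,0],[0,0,-0.05]],[[-420,-25,0],[0,0,-0.05]],[[-465,0,0],[0,0,-0.05]],[[-490,20,10],[0,0,-0.05]],[[-499,23.5,35],[0,0,-0.05]],[[-499,23.5,35],[0,0,-0.05]],[[-499,23.5,35],[0,0,-0.05]]]}}

```text
time_s: 30.95
ee_pos: [475.3, -170.8, 92.6]
ee_rot: [-3.141, -0.0, 1.343]
force: [-0.1, 1.4, -0.5]
finger_gap: 8.1
grasp_force: 62.4
```

Call:
{"name": "jog_arm", "arguments": {"ticks": [[[0,0,0],[0,0,0]],[[0,0,0],[0,0,0]]]}}

```text
time_s: 31.2
ee_pos: [476.0, -171.0, 93.8]
ee_rot: [3.14, 0.0, 1.344]
force: [-0.5, -0.2, -1.0]
finger_gap: 8.2
grasp_force: 62.4
```

Run:
```python
from h import *
delta([477.3,-170.4,22.2],-.228)
st=env.get_state(); im=env.capture("wrist")[...,::-1].copy(); cv2.imwrite("pics/w12.png",im)
```

```text
delta [ 0.9  1.  71.6] [0.002 0.    0.001] j [-0.41 -0.15  1.71  0.    1.58 -0.19] ee [ 476.  -171.    93.8] rot [3.14  0.    1.344]
```

View pics/w12.png

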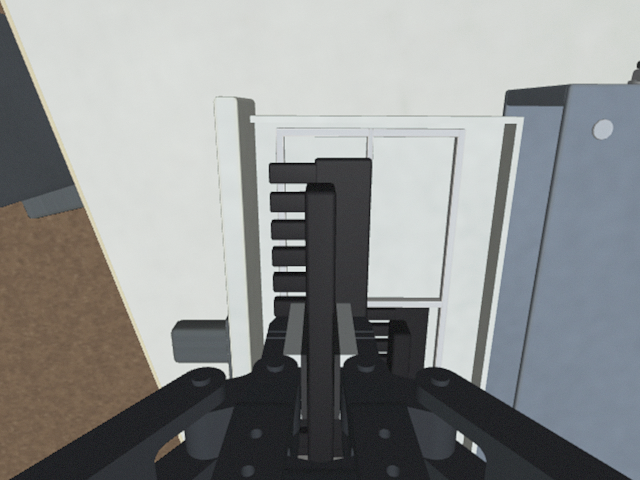

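The 124 comb is held level: its end is at (343,159), the left end strip at v≈132, front strip at u≈280 and mid strip at u≈370.

Run:
```python
from h import *
st=env.get_state(); W=cam("wrist",st); tcp=st["ee_pos"]
ey=np.array([.226,.974]);ex=np.array([.974,-.226]); c=np.array([476.5,-171.6])
for n,uv,z,o in [("R corner",(371,159),tcp[2]-5.2,tcp[:2]),("L tooth",(269,165),tcp[2]-5.2,tcp[:2]),("front",(280,132),18,c),("mid",(370,132),18,c),("front2",(284,250),18,c)]:
    d=ray(W,uv,z)[:2]-o; print(n,"ex %.1f ey %.1f"%(d@ex,d@ey))
delta([477.3,-170.4,22.2],-.228)
```

```text
R corner ex 16.1 ey 60.8
L tooth ex -19.2 ey 58.8
front ex -22.2 ey 66.4
mid ex 22.7 ey 66.4
front2 ex -21.9 ey 4.3
delta [ 1.   1.  71.4] [0.001 0.    0.001] j [-0.41 -0.15  1.71  0.    1.58 -0.19] ee [ 476.  -171.1   93.6] rot [3.14  0.    1.344]
```

Call:
{"name": "jog_arm", "arguments": {"ticks": [[[0.5,1.8,20],[0,0,0]],[[0.5,1.8,40],[0,0,0]],[[0.5,1.8,56],[0,0,0]],[[0.5,1.8,63],[0,0,0]],[[0.5,1.8,68],[0,0,0]],[[0.5,1.8,71],[0,0,0]],[[0.5,1.8,71],[0,0,0]],[[0.5,1.8,71],[0,0,0]]]}}

```text
time_s: 32.25
ee_pos: [477.7, -171.4, 22.2]
ee_rot: [3.141, 0.0, 1.343]
force: [-0.4, 0.2, -0.2]
finger_gap: 7.9
grasp_force: 62.4
```

Run:
```python
from h import *
delta([478,-170.7,22],-.228)
```

```text
delta [0.8 0.1 0.2] [0.001 0.    0.   ] j [-0.41 -0.1   1.79 -0.    1.45 -0.18] ee [ 477.7 -171.4   22.2] rot [3.141 0.    1.343]
```

Call:
{"name": "jog_arm", "arguments": {"ticks": [[[0.8,0,0.7],[0,0,0]],[[0.8,0,0.7],[0,0,0]]]}}

```text
time_s: 32.5
ee_pos: [478.0, -171.2, 22.1]
ee_rot: [3.14, 0.001, 1.343]
force: [-2.6, -2.4, 5.4]
finger_gap: 8.4
grasp_force: 63.2
```

Call:
{"name": "jog_arm", "arguments": {"ticks": [[[0,0,0],[0,0,0]],[[0,0,0],[0,0,0]],[[0,0,0],[0,0,0]],[[0,0,-20],[0,0,0]],[[0,0,-60],[0,0,0]],[[0,0,-110],[0,0,0]],[[-40,0,-150],[0,0,0]],[[-90,10,-150],[0,0,0]],[[-110,10,-150],[0,0,0]],[[-110,10,-150],[0,0,0]]], "aperture": 26}}

```text
time_s: 33.75
ee_pos: [461.9, -280.5, 170.0]
ee_rot: [-3.14, -0.001, 1.341]
force: [-0.4, -0.4, -0.0]
finger_gap: 26.3
grasp_force: 0.0
```

Run:
```python
from h import *
st=env.get_state(); im=env.capture("wrist")[...,::-1].copy(); cv2.imwrite("pics/w13.png",im); print(st["ee_pos"],st["time_s"])
delta([430,-195,150],1.343)
```

```text
[ 461.8763171  -280.49353521  170.00638334] 33.75
delta [ 75.  -50.5  20.3] [-0.002  0.     1.57 ] j [-0.61 -0.07  1.5   0.    1.71 -0.38] ee [ 462.2 -279.6  170.1] rot [-3.140e+00 -1.000e-03  1.342e+00]
```

View pics/w13.png

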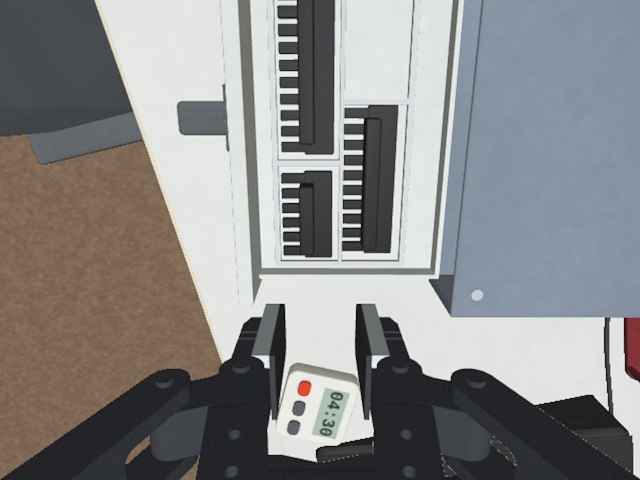

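All three combs are flat in their own compartments: 124 at (305,80), 64 at (306,214), 104 at (372,180). The timer is undisturbed. Next I take the pull and push the drawer home.

Run:
```python
from h import *
delta([404.7,-193.3,100],1.343)
```

```text
delta [ 70.9 -75.4  70.3] [-0.002  0.     1.57 ] j [-0.61 -0.07  1.5   0.    1.71 -0.38] ee [ 462.2 -279.6  170.1] rot [-3.140e+00 -1.000e-03  1.342e+00]
```

Call:
{"name": "jog_arm", "arguments": {"ticks": [[[30,-20,0],[0,0,-0.18]],[[60,-50,0],[0,0,-0.36]],[[97,-75,0],[0,0,-0.54]],[[97,-75,10],[0,0,-0.72]],[[97,-75,30],[0,0,-0.9]],[[97,-75,50],[0,0,-1.08]],[[97,-75,70],[0,0,-1.26]],[[97,-75,70],[0,0,-1.44]],[[97,-75,70],[0,0,-1.57]],[[97,-75,70],[0,0,-1.57]],[[97,-75,70],[0,0,-1.57]]], "aperture": 50}}

```text
time_s: 35.17
ee_pos: [411.4, -167.8, 100.9]
ee_rot: [3.141, -0.0, 2.911]
force: [0.1, 0.3, -0.5]
finger_gap: 49.9
grasp_force: 0.0
```

Run:
```python
from h import *
delta([404.7,-193.3,28],1.343)
```

```text
delta [  0.7 -26.4  72.9] [ 0.    -0.    -0.002] j [-0.46 -0.33  1.85  0.    1.62 -1.8 ] ee [ 411.4 -167.8  100.9] rot [ 3.141 -0.     2.911]
```

Call:
{"name": "jog_arm", "arguments": {"ticks": [[[0.7,-26.4,0],[0,0,0]],[[0.7,-26.4,30],[0,0,0]],[[0.7,-26.4,55],[0,0,0]],[[0.7,-26.4,70],[0,0,0]],[[0.7,-26.4,73],[0,0,0]],[[0.7,-26.4,73],[0,0,0]]], "aperture": 50}}

```text
time_s: 35.92
ee_pos: [405.1, -194.2, 28.8]
ee_rot: [-3.141, 0.001, 2.913]
force: [0.3, -0.2, -0.0]
finger_gap: 50.0
grasp_force: 0.0
```

Call:
{"name": "jog_arm", "arguments": {"ticks": [[[0,0,0],[0,0,0]],[[0,0,0],[0,0,0]],[[0,0,0],[0,0,0]],[[0,0,0],[0,0,0]]], "aperture": 0, "squeeze": 50}}

```text
time_s: 36.42
ee_pos: [405.6, -193.6, 29.3]
ee_rot: [3.14, 0.002, 2.913]
force: [0.2, 4.7, 6.6]
finger_gap: 19.0
grasp_force: 50.2
```

Call:
{"name": "jog_arm", "arguments": {"ticks": [[[-6,0,0],[0,0,0]],[[-16,0,0],[0,0,0]],[[-28,0,0],[0,0,0]],[[-40,0,0],[0,0,0]],[[-52,0,0],[0,0,0]],[[-64,0,0],[0,0,0]],[[-76,0,0],[0,0,0]],[[-88,0,0],[0,0,0]],[[-100,0,0],[0,0,0]],[[-112,0,0],[0,0,0]],[[-122,0,0],[0,0,0]],[[-128,0,0],[0,0,0]],[[-132,0,0],[0,0,0]],[[-132,0,0],[0,0,0]],[[-132,0,0],[0,0,0]]]}}

```text
time_s: 38.3
ee_pos: [531.5, -223.2, 29.3]
ee_rot: [3.141, -0.005, 2.913]
force: [-11.6, 6.8, 12.1]
finger_gap: 18.6
grasp_force: 51.1
```

Drawer is at the home position (same TCP as at the first grip, and against the stop). Release it and go to the stay tab.

Call:
{"name": "jog_arm", "arguments": {"ticks": [[[0,0,0],[0,0,0]],[[0,0,0],[0,0,0]],[[0,0,-8],[0,0,0]],[[0,0,-50],[0,0,0]],[[0,0,-100],[0,0,0]],[[0,0,-150],[0,0,0]],[[0,0,-170],[0,0,0]],[[0,0,-170],[0,0,0]]], "aperture": 45}}

```text
time_s: 39.3
ee_pos: [533.9, -224.4, 199.6]
ee_rot: [-3.141, 0.003, 2.913]
force: [0.6, -0.8, -0.4]
finger_gap: 45.2
grasp_force: 0.0
```

Run:
```python
from h import *
delta([609.8,-131.8,114.5],1.346)
W=cam("wrist");im=env.capture("wrist")[...,::-1];cv2.imwrite("pics/w14.png",im)
```

```text
delta [-52.6 107.4  85.2] [-0.001  0.003 -0.004] j [-0.46  0.03  1.35 -0.    1.76 -1.8 ] ee [ 533.9 -224.4  199.6] rot [-3.141e+00  3.000e-03  2.913e+00]
```

Call:
{"name": "jog_arm", "arguments": {"ticks": [[[-25,50,0],[0,0,0]],[[-53,107,0],[0,0,0]],[[-53,107,0],[0,0,0]],[[-53,107,0],[0,0,0]],[[-53,107,30],[0,0,0]],[[-53,107,60],[0,0,0]],[[-53,107,78],[0,0,0]],[[-53,107,84],[0,0,0]],[[-53,107,84],[0,0,0]]], "aperture": 45}}

```text
time_s: 40.48
ee_pos: [609.1, -132.3, 114.4]
ee_rot: [-3.141, 0.0, 2.912]
force: [1.0, 0.9, -0.3]
finger_gap: 44.9
grasp_force: 0.0
```

Call:
{"name": "jog_arm", "arguments": {"ticks": [[[0,0,0],[0,0,0]],[[0,0,0],[0,0,0]],[[0,0,0],[0,0,0]],[[0,0,0],[0,0,0]]], "aperture": 0, "squeeze": 30}}

```text
time_s: 40.98
ee_pos: [609.8, -131.7, 115.6]
ee_rot: [3.141, 0.002, 2.913]
force: [-1.5, 1.6, 5.6]
finger_gap: 13.0
grasp_force: 31.7
```

Run:
```python
from h import *
delta([609.8,-131.8,114.5],1.346)
a0=.127
for th in np.arange(1.2,-.09,-.1): print(round(th,1),np.round([94.8*(np.cos(a0+th)-np.cos(a0+1.2)),94.8*(np.sin(a0+1.2)-np.sin(a0+th))],0))
```

```text
delta [-0.1 -0.1  1.1] [ 0.     0.002 -0.004] j [-0.27  0.16  1.36  0.    1.62 -1.61] ee [ 609.8 -131.7  115.6] rot [3.141e+00 2.000e-03 2.913e+00]
1.2 [0. 0.]
1.1 [9. 3.]
1.0 [18.  6.]
0.9 [26. 11.]
0.8 [34. 16.]
0.7 [41. 22.]
0.6 [48. 29.]
0.5 [54. 36.]
0.4 [59. 44.]
0.3 [63. 53.]
0.2 [67. 62.]
0.1 [69. 71.]
-0.0 [71. 80.]
```

Call:
{"name": "jog_arm", "arguments": {"ticks": [[[9,0,3],[0,0,0]],[[18,0,6],[0,0,0]],[[26,0,11],[0,0,0]],[[34,0,16],[0,0,0]],[[41,0,22],[0,0,0]],[[48,0,29],[0,0,0]],[[54,0,36],[0,0,0]],[[59,0,44],[0,0,0]],[[63,0,53],[0,0,0]],[[67,0,62],[0,0,0]],[[69,0,71],[0,0,0]],[[71,0,79],[0,0,0]],[[71,0,82],[0,0,0]],[[71,0,82],[0,0,0]]]}}

```text
time_s: 42.72
ee_pos: [539.9, -115.6, 35.5]
ee_rot: [3.141, 0.0, 2.913]
force: [-10.0, 7.0, 23.4]
finger_gap: 13.3
grasp_force: 36.6
```

Call:
{"name": "jog_arm", "arguments": {"ticks": [[[0,0,-1],[0,0,0]],[[0,0,-1],[0,0,0]],[[0,0,-1],[0,0,0]],[[0,0,-8],[0,0,0]],[[0,0,-40],[0,0,0]],[[0,0,-90],[0,0,0]],[[5,-30,-140],[0,0,0]],[[10,-47,-167],[0,0,0]],[[10,-47,-167],[0,0,0]],[[10,-47,-167],[0,0,0]]], "aperture": 45}}

```text
time_s: 43.98
ee_pos: [519.5, -158.8, 197.8]
ee_rot: [3.141, -0.002, 2.913]
force: [-0.2, -0.1, -0.8]
finger_gap: 45.2
grasp_force: 0.0
```

Run:
```python
from h import *
import pickle
st=env.get_state(); im=env.capture("wrist")[...,::-1].copy(); print(st["ee_pos"],st["ee_rot"],st["time_s"])
a=cv2.imread("pics/w1.png"); W0=cam("wrist",pickle.load(open("pics/w1.pkl","rb"))); W=cam("wrist",st)
for n,(u,v),z in [("tab",(387,232),54),("pull",(241,245),48),("catch",(405,272),50),("panelL",(401,293),57),("screw",(91,317),62)]:
    r=16; m=cv2.matchTemplate(im[v-r-30:v+r+31,u-r-30:u+r+31],a[v-r:v+r+1,u-r:u+r+1],cv2.TM_CCOEFF_NORMED); _,b,_,l=cv2.minMaxLoc(m)
    q=(u+l[0]-30,v+l[1]-30); print(n,q,round(b,2),"shift mm",(ray(W,q,z)-ray(W0,(u,v),z)).round(1))
s0=cv2.imread("pics/side0.png"); s1=env.capture("side")[...,::-1].copy()
d=cv2.absdiff(s0,s1).max(2)
for n,(x0,y0,x1,y1) in dict(cab=(280,185,372,245),tape=(140,325,195,380),beaker=(225,345,262,390),timer=(390,200,420,218)).items(): print(n,d[y0:y1,x0:x1].max(),d[y0:y1,x0:x1].mean().round(1))
```

```text
[ 519.45580743 -158.81258543  197.76295526] [ 3.14110157e+00 -1.59042766e-03  2.91276194e+00] 43.975
tab (386, 232) 0.99 shift mm [-1.1  0.   0. ]
pull (239, 249) 0.96 shift mm [ 0.2 -0.2  0. ]
catch (405, 273) 0.97 shift mm [-0.4 -0.   0. ]
panelL (401, 295) 0.89 shift mm [ 0.1 -0.3  0. ]
screw (89, 323) 0.96 shift mm [-0.3 -0.1  0. ]
cab 39 4.1
tape 14 3.7
beaker 9 3.3
timer 12 3.7
```

The tab, catch, pull and panel are back where they started to within about 1 mm, and the bystanders are unchanged. Handing in.

```bash
python3 -c "
from rig import env
print(env.hand_in())"
```

```text
the job is handed in; nothing more can be done
None
```

The 64, 104 and 124 mm combs lie flat in their compartments (the 84 mm comb was not on the desk), the drawer is fully home with the stay down and locked, the tape, beaker and timer did not move, and the job is handed in at about 44 s of the 210 s.

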